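Close and mark the instrument cassette

TASK

Get the instrument cassette ready for the steriliser: set the white lid fully home on the open grey cassette, then press the four blue snap tabs around its rim down one after the other until every one is snapped flat. Then take the green indicator rod from the rack and drop it into the round well at the end of the cassette until it bottoms out, let go of it, and leave the red rod and everything else where they stand.

Things in the scene. Friction and masses are not known exactly. Their poses are not given: they have to be found in the camera images.
- cassette: Open silver-grey instrument cassette, fixed to the counter: rectangular tray 110 (x) x 160 (y) x 50 mm high, walls 4 mm (inside 102 x 152), steel instruments lying low inside. Origin: centre of its underside, z up, long axis y. On its +y end stands the well block (36 x 36 mm, 55 mm high, centre 105 mm from the origin along +y).
- cassette_rim (a point): Centre of the cassette's mouth, in the plane of its rim (50 mm above the counter), axes as the cassette.
- well_mouth (a point): Centre of the round mouth of the blind well on the cassette's +y end, 55 mm above the counter. The bore is upright, 16 mm wide with a 3 mm chamfer, 50 mm deep.
- well_floor (a point): Centre of the bottom of that well, 5 mm above the counter; the rod's foot must rest here.
- lid: Loose white lid, 0.3 kg, lying right way up on the counter. Plate 114 (x) x 164 (y) x 4 mm; under it a round-edged locating lip, 101 x 151 mm, 8 mm deep, which drops inside the cassette walls. Origin: centre of the lip's lower edge; the plate's underside is 8 mm above it. z up, long axis y; fits the cassette either way round, y axis along the cassette's y.
- lid_seat (a point): Point of the lid at the centre of its plate's underside (8 mm above the lid's origin); it meets cassette_rim when the lid is home.
- lid_handle (a point): Centre of the top of the lid's handle bar; axes as the lid. The bar stands in the lid's middle, 44 mm along x, 16 mm wide (y), 26 mm high above the plate's top (12 mm above the lid's origin). Grasp it from above with the fingers closing along the lid's y.
- tab_a (a joint): Angle of the blue snap tab on the lid's +x (long) side: 0 = fully raised (starts at 0 to 0.12), 0.42 rad = flat, snapped home against its stop. A stiff friction detent holds it wherever it is left; about 5 N on the pad moves it. Tab 28 mm long outward from its hinge, 32 mm wide, 4 mm thick; its outer edge lies over the cassette's wall, 20 mm above the rim when fully raised, 9 mm when flat.
- tab_a_pad (a point): Press point on that tab's upper face, 21 mm outward from its hinge, middle of its width (moves with the tab). About 17 mm above the rim when raised, 9 mm when flat, with the lid home. Axes: those of the lid turned to have x outward from the lid's centre, and tipping with the tab.
- tab_b (a joint): Angle of the blue snap tab on the lid's +y (short) end: 0 = fully raised (starts at 0 to 0.12), 0.42 rad = flat, snapped home against its stop. A stiff friction detent holds it wherever it is left; about 5 N on the pad moves it. Tab 28 mm long outward from its hinge, 32 mm wide, 4 mm thick; its outer edge lies over the cassette's wall, 20 mm above the rim when fully raised, 9 mm when flat.
- tab_b_pad (a point): Press point on that tab's upper face, 21 mm outward from its hinge, middle of its width (moves with the tab). About 17 mm above the rim when raised, 9 mm when flat, with the lid home. Axes: those of the lid turned to have x outward from the lid's centre, and tipping with the tab.
- tab_c (a joint): Angle of the blue snap tab on the lid's -x (long) side: 0 = fully raised (starts at 0 to 0.12), 0.42 rad = flat, snapped home against its stop. A stiff friction detent holds it wherever it is left; about 5 N on the pad moves it. Tab 28 mm long outward from its hinge, 32 mm wide, 4 mm thick; its outer edge lies over the cassette's wall, 20 mm above the rim when fully raised, 9 mm when flat.
- tab_c_pad (a point): Press point on that tab's upper face, 21 mm outward from its hinge, middle of its width (moves with the tab). About 17 mm above the rim when raised, 9 mm when flat, with the lid home. Axes: those of the lid turned to have x outward from the lid's centre, and tipping with the tab.
- tab_d (a joint): Angle of the blue snap tab on the lid's -y (short) end: 0 = fully raised (starts at 0 to 0.12), 0.42 rad = flat, snapped home against its stop. A stiff friction detent holds it wherever it is left; about 5 N on the pad moves it. Tab 28 mm long outward from its hinge, 32 mm wide, 4 mm thick; its outer edge lies over the cassette's wall, 20 mm above the rim when fully raised, 9 mm when flat.
- tab_d_pad (a point): Press point on that tab's upper face, 21 mm outward from its hinge, middle of its width (moves with the tab). About 17 mm above the rim when raised, 9 mm when flat, with the lid home. Axes: those of the lid turned to have x outward from the lid's centre, and tipping with the tab.
- green_rod: Round white indicator rod, 12 mm thick, 110 mm long, 0.03 kg, upright in the rack, its upper 30 mm green, with a green depth band 50 to 56 mm above its foot (the band sits just at the well's mouth when the rod has bottomed out). Origin: centre of its foot; z up the rod.
- red_rod: Round white indicator rod, 12 mm thick, 110 mm long, 0.03 kg, upright in the rack, its upper 30 mm red, with a red depth band 50 to 56 mm above its foot. Not to be used. Origin: centre of its foot; z up the rod.
- rack: Black rod rack, fixed, 46 (x) x 110 (y) x 30 mm high; two 15 mm wide holes, 25 mm deep (floors 5 mm above the counter), at 30 mm either side of its centre along y. Which rod stands in which hole varies. The rods stand 85 mm out of it. Origin: centre of its underside.
- bottle: White bottle with blue cap, 60 mm wide, 150 mm high, standing. Bystander. Origin: centre of its underside.
- jar: Glass jar with steel cap, 68 mm wide, 85 mm high. Bystander. Origin: centre of its underside.
- steel_dish: Open steel dish 140 x 90 x 28 mm. Bystander. Origin: centre of its underside.
- tweezers: Steel tweezers lying on the counter, 140 mm long along x. Bystander. Origin: near the middle, at counter height.
- cup: Clear plastic cup, 72 mm wide, 85 mm high. Bystander. Origin: centre of its underside.
Mind the look-alikes: they are no part of the job. Leave any purple look-alike of the lid alone. What is shaped like the cassette but yellow is not meant.

How it is judged:
By the outcome, as a careful person would: the job done as asked, in the order asked, and still so for the second after the job is handed in, with the robot touching nothing.
It also fails if it takes over 66 s, if anything falls off the work surface, if the arm or the gripper's body presses on something with over 40 N, if the wrist force passes 120 N, or if a joint passes its speed limit or range.

ROBOT

A 7-joint arm with a two-finger parallel gripper is mounted at the origin on the work surface. World frame = base frame: x ahead of the robot, y to its left, z up, the work surface at z = 0. Lengths are in m, angles in rad, forces in N, time in s.
With the tool pointing down it reaches from about 0.425 to 0.95 m from the base axis. Payload 4.7 kg.
Tool frame: the origin (TCP) lies between the finger pads; the fingertips stand 25 mm ahead of it and the grasp point (between the pads) lies 6 mm ahead of it; x points along the fingers, z is the direction in which the jaws open and shut, and the axes are right-handed (so a half turn about x gives the same grasp; the last joint's range is limited). The gripper opens to 85 mm and grips with 20 to 120 N. Pads are 22 mm wide; open, the fingers measure 114 mm over their backs; the gripper's body (76 mm by 85 mm) begins 54 mm behind the grasp point. The pads swing forward as they close: fully open they stand 13 mm farther back than shut.
Start: joints at [1.202, 0.469, -0.049, 1.532, 0.024, 1.141, -0.082], TCP at [0.225, -0.636, 0.256] pointing down, gripper open.
Joint ranges: [-2.59, 2.59], [-0.33, 1.99], [-1.39, 1.29], [0.1, 2.45], [-1.04, 4.18], [0.21, 1.99], [-2.66, 2.66]. Speed limits (rad/s): [2.57, 2.57, 3.14, 3.14, 3.14, 3.14, 3.14].

INTERFACE

Orientations are given as a 3x3 rotation matrix whose columns are the frame's x, y, z axes.
In Python, from rig import * gives the robot as it stands. Calls block until the motion is done:
- movep(position, orientation): joint-space move of the TCP to a pose.
- move_l(position, attitude=None, feed=0.15, until_force=None): straight line of the TCP; attitude=None keeps the orientation; feed is the mean speed in m/s. With until_force (N) it stops when the force on the tool has changed by that much, and returns True; else False.
- move_joints(angles): joint-space move.
- command_gripper(opening, newtons=None): finger opening in m; newtons is the grip in N (None keeps the last); returns when the fingers have stopped.
- sleep(seconds).
- inverse_kinematics(position, orientation): joint angles nearest the present ones, or None.
- sense(): the state.
- camera(name): name is "side" or "top" or "wrist"; returns (picture, depth): 420x560x3 uint8, red, green, blue; 420x560 float32, m along the optical axis (not along the pixel's ray), 0 where there is no reading.
- camera_params(name): a dict with "K" (3x3 intrinsics, pixels), "position" and "rotation" of the camera in the world; the wrist camera has in their place "tool_from_camera" (4x4, takes a point from camera to tool coordinates, whose origin is the TCP and whose axes are the tool frame's). Camera axes: x right, y down, z forward; pixel columns grow to the right and rows downward; lengths in m; the calibration is good to about 2 mm. A picture is of the moment at which its call begins: read the wrist's pose just before it. camera_params takes no time and is no camera call.
A pose or a line that the arm cannot do raises Unreachable and nothing moves.
- finish_job(): hands the job in, once; it reports no verdict.
The state is a dict: "time_s": time; "joint_pos": joint angles; "qd": joint speeds; "joint_efforts": joint torques, N m; "position": TCP position; "tcp_rot": TCP orientation; "wrist_force": force on the tool from outside, world axes, zero at the start; "ft_torque": the same for the moment, N m; "finger_gap": finger opening in m.
Only numpy, scipy, OpenCV 4.12 (cv2) and the standard library are available. Lean on these libraries where they do the work, as an engineer would, in place of code of your own. Each camera call takes 0.05 s, during which the arm holds its last target.

## Working session

There is one attempt and no reset: what is moved stays moved. The work goes in short steps, each a Python script; the robot and the scene stay as the last script left them, time stands still between calls to the robot, and variables do not carry over. Pictures are saved under pics/ and viewed, and the job is handed in when it is done.

```bash
mkdir -p pics; ls; python3 - <<'E'
from rig import *
import cv2,numpy as np
for n in ("top","side"):
    im,d=camera(n); cv2.imwrite(f"pics/{n}0.png",im[:,:,::-1]); np.savez(f"pics/{n}0.npz",im=im,d=d)
    print(n,camera_params(n))
print(camera_params("wrist")); s=sense(); print(s)
E
```

```text
pics
top {'K': array([[540.38774665,   0.        , 281.53564131],
       [  0.        , 540.38774665, 204.27054469],
       [  0.        ,   0.        ,   1.        ]]), 'position': array([0.29816223, 0.01312819, 1.4295559 ]), 'rotation': array([[ 6.08484423e-03, -9.84831333e-01,  1.73407671e-01],
       [-9.99980576e-01, -6.22671346e-03, -2.74131323e-04],
       [ 1.34973300e-03, -1.73402635e-01, -9.84850092e-01]])}
side {'K': array([[426.46577507,   0.        , 281.54241227],
       [  0.        , 426.46577507, 208.03300811],
       [  0.        ,   0.        ,   1.        ]]), 'position': array([0.34616356, 0.84409989, 0.77012437]), 'rotation': array([[-0.9801175 , -0.11229009,  0.16358676],
       [-0.19777459,  0.61921606, -0.75990571],
       [-0.01596567, -0.77715019, -0.62911262]])}
{'K': array([[355.09615802,   0.        , 280.42239139],
       [  0.        , 355.09615802, 212.01503777],
       [  0.        ,   0.        ,   1.        ]]), 'tool_from_camera': array([[-1.16631029e-03, -3.12543694e-01,  9.49902668e-01,
        -1.17071986e-01],
       [-2.54669229e-04, -9.4990
[... 337 characters left out ...]
4101206, -0.08229106]), 'qd': array([ 0.00035352, -0.00033402, -0.00126087, -0.00189636, -0.00136328,
       -0.00086115,  0.00015076]), 'joint_efforts': array([ 1.44113715e-04, -5.11514890e+01, -4.71866399e-02, -2.38389552e+01,
        1.07548994e-02,  4.36478615e-03,  1.15376824e-05]), 'position': array([ 0.22484687, -0.63592784,  0.25535034]), 'tcp_rot': array([[-6.36393070e-04,  9.42803193e-01,  3.33349268e-01],
       [ 1.68333614e-03,  3.33349873e-01, -9.42801691e-01],
       [-9.99998381e-01, -3.88535927e-05, -1.79919623e-03]]), 'wrist_force': array([-0.30244195,  0.42662854,  0.21676055]), 'ft_torque': array([ 0.00819794, -0.04537847,  0.06371498]), 'finger_gap': 0.08552558152118409}
```

View pics/top0.png

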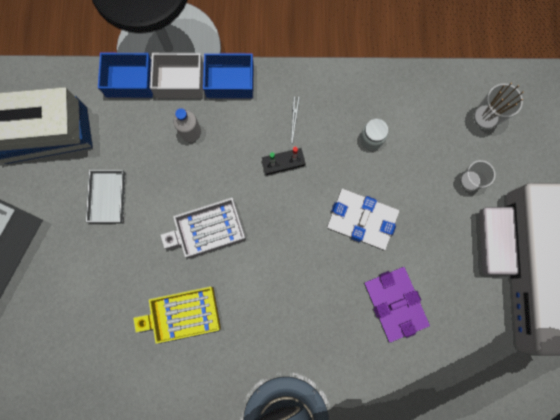

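View pics/side0.png

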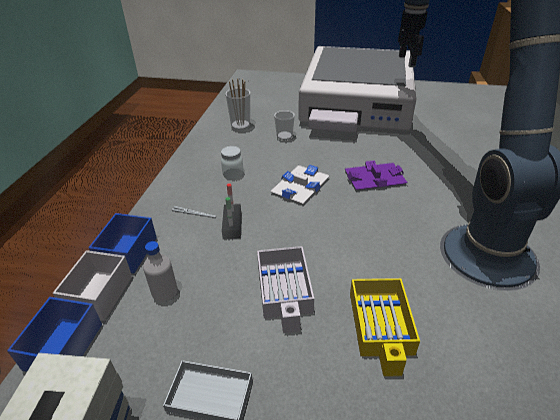

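The top view shows the white lid at (364,219), with the purple look-alike at (397,304). The grey cassette is at (210,228) with its well at (169,240), and the yellow look-alike is at (184,314). The green rod is at (272,156) and the red one at (295,150) in the rack. The white and grey ones match the description. Next I'll get rough positions, then close wrist views.

```bash
cat > h.py <<'E'
from rig import *
import numpy as np, cv2
def campose(n,s=None):
    p=camera_params(n)
    if n!="wrist": return p["K"],p["rotation"],p["position"]
    T=p["tool_from_camera"]; R=s["tcp_rot"]; return p["K"],R@T[:3,:3],R@T[:3,3]+s["position"]
def ray(n,uv,z,s=None):
    K,R,c=campose(n,s); uv=np.atleast_2d(np.asarray(uv,float))
    d=(R@np.linalg.inv(K)@np.c_[uv,np.ones(len(uv))].T).T
    return c+d*((z-c[2])/d[:,2])[:,None]
def proj(n,P,s=None):
    K,R,c=campose(n,s); q=(K@(R.T@(np.atleast_2d(P)-c).T)).T; return q[:,:2]/q[:,2:]
def cloud(n,d,s=None):
    K,R,c=campose(n,s); v,u=np.mgrid[:d.shape[0],:d.shape[1]]
    q=np.stack([(u-K[0,2])/K[0,0]*d,(v-K[1,2])/K[1,1]*d,d],-1); return q@R.T+c
def down(yaw):
    # tool x down; tool z (jaws) along direction at yaw from world +y
    z=np.array([-np.sin(yaw),np.cos(yaw),0]); x=np.array([0,0,-1.]); return np.c_[x,np.cross(z,x),z]
def snap(n,tag):
    s=sense(); im,d=camera(n); cv2.imwrite(f"pics/{tag}.png",im[:,:,::-1]); np.savez(f"pics/{tag}.npz",im=im,d=d,p=s["position"],R=s["tcp_rot"]); return s,im,d
def load(tag):
    f=np.load(f"pics/{tag}.npz"); return {"position":f["p"],"tcp_rot":f["R"]},f["im"],f["d"]
E
python3 - <<'E'
from h import *
for nm,uv,z in [("lid",[(342,190),(399,209),(385,248),(329,230)],.012),("cas",[(173,206),(237,199),(245,239),(182,257)],.05),("well",[(169,240)],.055),("rods",[(272,156),(295,150)],.115),("jar",[(376,131)],.085)]:
    P=ray("top",uv,z); print(nm,P[:,:2].round(3).tolist(),P.mean(0).round(3))
for y in (-.35,.25,0): print(down(y).round(2).tolist())
E
```

```text
lid [[0.588, -0.149], [0.537, -0.3], [0.433, -0.26], [0.48, -0.113]] [ 0.509 -0.205  0.012]
cas [[0.535, 0.294], [0.554, 0.128], [0.45, 0.106], [0.403, 0.266]] [0.486 0.198 0.05 ]
well [[0.446, 0.299]] [0.446 0.299 0.055]
rods [[0.652, 0.037], [0.668, -0.02]] [0.66  0.009 0.115]
jar [[0.729, -0.231]] [ 0.729 -0.231  0.085]
[[0.0, -0.94, 0.34], [0.0, 0.34, 0.94], [-1.0, 0.0, 0.0]]
[[0.0, -0.97, -0.25], [0.0, -0.25, 0.97], [-1.0, -0.0, 0.0]]
[[0.0, -1.0, -0.0], [0.0, 0.0, 1.0], [-1.0, -0.0, 0.0]]
```

```bash
python3 - <<'E'
from h import *
command_gripper(0.04)
movep([.509,-.206,.18],down(-.32+np.pi)); print(sense()["time_s"])
s,im,d=snap("wrist","lid1")
C=cloud("wrist",d,s); print(sense()["joint_pos"].round(2), s["position"], np.percentile(C[...,2][d>0],[1,10,30,50,70,90,99]).round(4))
E
```

```text
2.5
[ 0.43  0.35 -0.15  1.91  0.07  0.88 -1.65] [ 0.50888395 -0.20713536  0.1801558 ] [-2.100e-03 -1.300e-03 -7.000e-04 -2.000e-04  1.100e-03  2.122e-01
  2.362e-01]
```

View pics/lid1.png

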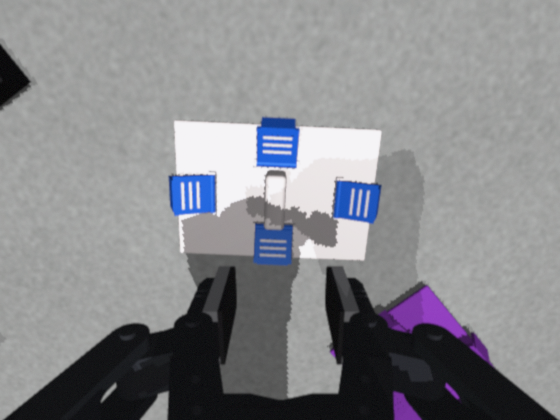

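The lid fills the area around (275,190). Its corners are near (176,122), (380,130), (364,260) and (182,252), and the handle is at (275,200). I'll fit it from the plate's depth mask.

```bash
cat >> h.py <<'E'
def rectfit(C,mask,dims):
    """robust rectangle: hull of largest blob -> XY plane -> lines per side. dims=(short,long)"""
    m=cv2.morphologyEx(mask.astype(np.uint8),cv2.MORPH_OPEN,np.ones((3,3)))
    cs,_=cv2.findContours(m,cv2.RETR_EXTERNAL,cv2.CHAIN_APPROX_NONE)
    c=max(cs,key=cv2.contourArea)[:,0]
    return c
def sides(P,box_c,yaw,half,tol=.006):
    """P: Nx2 edge pts. iterate fit of 4 side offsets and yaw. half=(hx,hy)"""
    c=np.array(box_c,float)
    for it in range(8):
        ex=np.array([np.cos(yaw),np.sin(yaw)]); ey=np.array([-ex[1],ex[0]])
        q=np.c_[(P-c)@ex,(P-c)@ey]; out={}; dy=[]
        for nm,a,sg in (("+x",0,1),("-x",0,-1),("+y",1,1),("-y",1,-1)):
            b=1-a; k=(abs(q[:,a]*sg-half[a])<tol)&(abs(q[:,b])<half[b]-.008)
            if k.sum()<8: continue
            r=q[k,a]; t=q[k,b]
            f=np.polyfit(t,r,1); 
            for _ in range(3):
                e=abs(np.polyval(f,t)-r); g=e<max(2*np.median(e),3e-4); f=np.polyfit(t[g],r[g],1)
            out[nm]=(f[1],g.sum(),f[0]); dy.append((f[0] if a==1 else -f[0],g.sum()))
        dy=np.array(dy); yaw+= (dy[:,0]*dy[:,1]).sum()/dy[:,1].sum()
        mx=(out["+x"][0]+out["-x"][0])/2 if "+x" in out and "-x" in out else 0
        my=(out["+y"][0]+out["-y"][0])/2 if "+y" in out and "-y" in out else 0
        c=c+mx*ex+my*ey; tol=max(.004,tol*.8)
    return c,yaw,{k:(round(v[0]*1e3,2),int(v[1]),round(v[2],4)) for k,v in out.items()}
E
python3 - <<'E'
from h import *
s,im,d=load("lid1"); C=cloud("wrist",d,s)
hsv=cv2.cvtColor(im,cv2.COLOR_RGB2HSV)
near=np.hypot(C[...,0]-.509,C[...,1]+.206)<.13
m=near&(C[...,2]>.006)&(C[...,2]<.018)
c=rectfit(C,m,None); P=ray("wrist",c,.012,s)[:,:2]
r=cv2.minAreaRect((P*1000).astype(np.float32)); print(r)
print(sides(P,np.array(r[0])/1000,-.32,(.057,.082)))
# colour-based: white plate lit+shadow vs counter
h=near&(C[...,2]>.034)&(C[...,2]<.044)&(hsv[...,1]<70)
v,u=np.nonzero(h); print(h.sum(), ray("wrist",np.c_[u,v],.038,s).mean(0), cv2.minAreaRect((ray("wrist",np.c_[u,v],.038,s)[:,:2]*1000).astype(np.float32)))
print("plate z",np.median(C[...,2][m]))
E
```

```text
((512.54052734375, -204.4041748046875), (162.845703125, 113.34764099121094), 68.90242004394531)
(array([ 0.51259645, -0.20443742]), np.float64(-0.368360961374721), {'+x': (np.float64(56.25), 145, np.float64(0.0003)), '-x': (np.float64(-56.25), 128, np.float64(0.0002)), '+y': (np.float64(80.95), 73, np.float64(0.002)), '-y': (np.float64(-80.95), 70, np.float64(-0.0011))})
1098 [ 0.51373016 -0.20481369  0.038     ] ((513.2908935546875, -204.71279907226562), (15.737252235412598, 43.01063919067383), 68.89604187011719)
plate z 0.011516611082417194
```

```bash
python3 - <<'E'
from h import *
movep([.486,.193,.218],down(.25+np.pi)); print(sense()["time_s"])
s,im,d=snap("wrist","cas1")
C=cloud("wrist",d,s)
near=np.hypot(C[...,0]-.486,C[...,1]-.193)<.12
m=near&(C[...,2]>.043)&(C[...,2]<.0535)
c=rectfit(C,m,None); P=ray("wrist",c,.05,s)[:,:2]
r=cv2.minAreaRect((P*1000).astype(np.float32)); print(r)
print(sides(P,[.486,.193],.26,(.055,.080),.012))
v=im.copy(); v[m]=(255,0,255); cv2.imwrite("pics/cas1m.png",np.hstack([im,v])[60:360,:,::-1][:, :, :][:, ::1])
E
python3 -c "
import cv2;i=cv2.imread('pics/cas1m.png');cv2.imwrite('pics/cas1m2.png',cv2.resize(i,(800,214)))"
```

```text
4.0417
((483.1044921875, 200.20376586914062), (110.42571258544922, 159.4403533935547), 18.32396697998047)
(array([0.48320219, 0.20002169]), np.float64(0.31953919608750697), {'+x': (np.float64(54.73), 174, np.float64(-0.0)), '-x': (np.float64(-54.73), 148, np.float64(0.001)), '+y': (np.float64(79.48), 106, np.float64(0.0016)), '-y': (np.float64(-79.48), 106, np.float64(-0.0004))})
```

View pics/cas1.png

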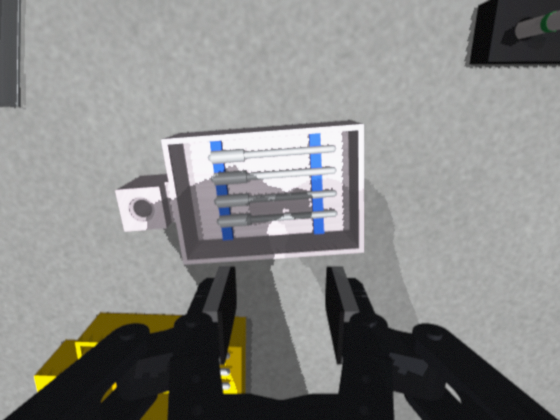

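View pics/cas1m2.png

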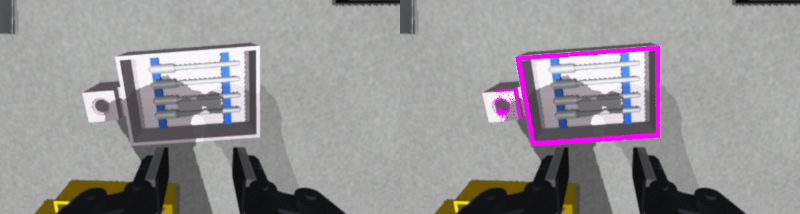

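The cassette is at (0.483, 0.200) with yaw 0.32. The rim mask traces the full outline cleanly. Next I'll grasp the lid.

```bash
python3 - <<'E'
from h import *
lc=np.array([.5127,-.2045]); R=down(-.3684+np.pi)
movep([*lc,.10],R); move_l([*lc,.041],feed=.08)
print(sense()["wrist_force"])
command_gripper(0.0,50); s=sense(); print(s["finger_gap"],s["position"],s["time_s"],s["wrist_force"])
move_l([*lc,.18],feed=.12); s=sense(); print(s["finger_gap"],s["wrist_force"],s["ft_torque"])
s,im,d=snap("wrist","lid2")
C=cloud("wrist",d,s)
E
```

```text
[-0.50835247 -0.19397052 -0.5476296 ]
0.015113563532669105 [ 0.51320299 -0.2046755   0.04174229] 6.85 [-0.51520847  0.37606228  5.1604695 ]
0.01500720849877145 [ 0.6153086   0.0496561  -4.36532359] [ 0.03867039 -0.06218516 -0.01896477]
```

View pics/lid2.png

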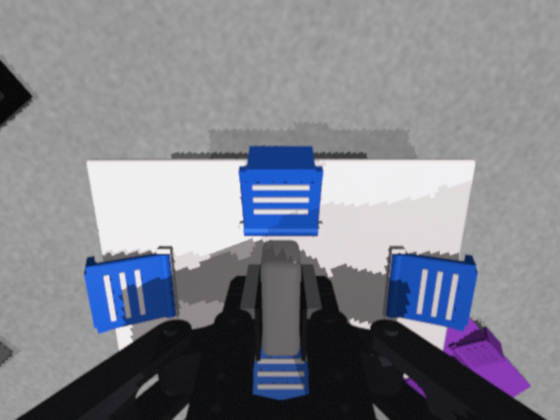

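The lid hangs level. Its far corners are at (88,160) and (475,160), and the handle sits centred between the pads. I'll check the in-hand offset from the far edge.

```bash
python3 - <<'E'
from h import *
s,im,d=load("lid2"); C=cloud("wrist",d,s)
q=(C-s["position"])@s["tcp_rot"]  # tool coords
m=(C[...,2]>.143)&(C[...,2]<.158)&(q[...,1]>0)
print("plate z",np.median(C[...,2][m&(q[...,1]>.03)]))
zt=np.median(C[...,2][m&(q[...,1]>.03)])
c=rectfit(C,m,None); P=(ray("wrist",c,zt,s)-s["position"])@s["tcp_rot"]
k=(abs(P[:,1]-.057)<.004)&(abs(P[:,2])<.07)&(abs(P[:,2])>.03); f=np.polyfit(P[k,2],P[k,1],1); print("far edge y,slope",f[1],f[0],k.sum())
for sg in (1,-1):
    k=(abs(sg*P[:,2]-.082)<.006)&(P[:,1]>.01)&(P[:,1]<.05); print(sg,np.median(P[k,2]),k.sum())
E
```

```text
plate z 0.14863026518329797
far edge y,slope 0.05601953655874759 -0.0002027246071122233 194
1 0.08187264947509168 96
-1 -0.08039246269277588 88
```

```bash
python3 - <<'E'
from h import *
yaw=.3195; R=down(yaw+np.pi); c=np.array([.4832,.2000,0])+.0004*(-R[:,2])
c[2]=.18; movep(c,R); s=sense(); print(s["time_s"],s["finger_gap"],s["position"])
c[2]=.105; move_l(c,feed=.12)
s,im,d=snap("wrist","ovr"); 
im2,_=camera("side"); cv2.imwrite("pics/ovrs.png",cv2.resize(im2[200:380,200:400,::-1],None,fx=3,fy=3))
c[2]=.080; r=move_l(c,feed=.03,until_force=12); s=sense(); print(r,s["position"],s["wrist_force"],s["ft_torque"],s["time_s"])
E
```

```text
9.7083 0.015229762401581708 [0.48392398 0.1983958  0.1798181 ]
True [0.48376    0.20113065 0.08377778] [-0.10940754 -0.1634846   4.00012346] [-0.08053035  0.14788115 -0.01884893] 11.275
```

View pics/ovr.png

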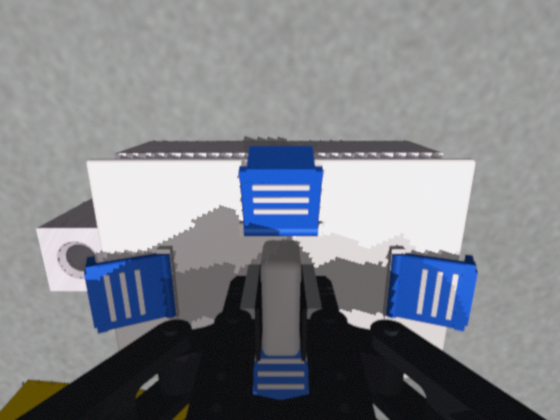

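It stopped at z = 0.0838, and home is expected at 0.0417 + 0.042 = 0.0837. I'll release, back up and verify.

```bash
python3 - <<'E'
from h import *
R=down(.3195+np.pi)
s=sense();p=s["position"].copy()
p[2]=.0815; print(move_l(p,feed=.03,until_force=12)); s=sense(); print(s["position"],s["wrist_force"])
command_gripper(0.04); 
p=np.array([.4832,.2,.218]); move_l(p,feed=.2)
s,im,d=snap("wrist","home1"); C=cloud("wrist",d,s); print(s["time_s"],s["position"])
near=np.hypot(C[...,0]-.4832,C[...,1]-.2)<.115
m=near&(C[...,2]>.047)&(C[...,2]<.0595)
e=np.array([-np.sin(.3195),np.cos(.3195)]); 
m&=((C[...,:2]-[.4832,.2])@e<.086)
c=rectfit(C,m,None); P=ray("wrist",c,.054,s)[:,:2]
print(sides(P,[.4832,.2],.3195,(.057,.082)))
ex=np.array([e[1],-e[0]]); q=np.stack([(C[...,:2]-[.4832,.2])@ex,(C[...,:2]-[.4832,.2])@e],-1)
for sx in (1,-1):
  for sy in (1,-1):
    k=(abs(q[...,0]*sx-.042)<.008)&(abs(q[...,1]*sy-.06)<.01); print(sx,sy,np.median(C[...,2][k]))
for nm,x,y in (("a",.048,0),("b",0,.073),("c",-.048,0),("d",0,-.073)):
    k=(abs(q[...,0]-x)<.003)&(abs(q[...,1]-y)<.003); print(nm,np.median(C[...,2][k]))
E
```

```text
False
[0.48378741 0.20116846 0.08372602] [-5.53450088 -3.60060763 18.63119379]
12.725 [0.48250272 0.19949402 0.2169109 ]
(array([0.4831102 , 0.19951995]), np.float64(0.3193476818031191), {'+x': (np.float64(56.41), 150, np.float64(0.0)), '-x': (np.float64(-56.41), 129, np.float64(0.0004)), '+y': (np.float64(81.0), 73, np.float64(0.0009)), '-y': (np.float64(-81.0), 75, np.float64(-0.0002))})
1 1 0.05347792213179858
1 -1 0.05362797549843856
-1 1 0.053352175289195614
-1 -1 0.05353267086753394
a 0.06776421481376965
b 0.06824317494637
c 0.0656251244071484
d 0.06666433771972874
```

View pics/home1.png

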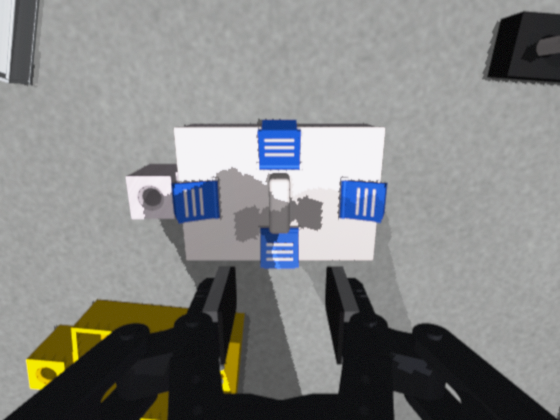

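The lid is home: all four plate corners read 53.5 mm, the same −0.5 mm depth bias as before, and the outline is centred on the cassette. The tabs are at (280,145), (197,200), (280,247) and (362,200), all raised. I'll press them now.

```bash
python3 - <<'E'
from h import *
command_gripper(0.0,40)
c0=np.array([.4832,.1998]); y=.3195; ex=np.array([np.cos(y),np.sin(y)]); ey=np.array([-ex[1],ex[0]])
for nm,dx,dy in (("a",.048,0),("b",0,.074),("c",-.048,0),("d",0,-.074)):
    p=c0+dx*ex+dy*ey
    move_l([*p,.112],feed=.15)
    move_l([*p,.099],feed=.1)
    r=move_l([*p,.079],feed=.04,until_force=18)
    s=sense(); print(nm,r,s["position"].round(4),s["wrist_force"].round(1),round(s["time_s"],2))
    move_l([*p,.112],feed=.15)
s=sense()
move_l([.4832,.2,.218],feed=.2); s,im,d=snap("wrist","tabs1"); C=cloud("wrist",d,s)
q=np.stack([(C[...,:2]-c0)@ex,(C[...,:2]-c0)@ey],-1)
for nm,x,yy in (("a",.048,0),("b",0,.073),("c",-.048,0),("d",0,-.073)):
  for t in (.7,.85,1,1.08):
    k=(abs(q[...,0]-x*t)<.003)&(abs(q[...,1]-yy*t)<.003); print(nm,t,np.median(C[...,2][k]).round(4),end=" ")
  print()
print(s["time_s"])
E
```

```text
a True [0.532  0.2161 0.0839] [-2.3 -0.5  9.7] 14.92
b True [0.4601 0.273  0.0839] [-2.1 -1.9 10.6] 16.74
c True [0.4364 0.1848 0.0839] [-1.7 -1.4 11.1] 18.55
d True [0.5079 0.128  0.0839] [-2.1 -1.2 11. ] 20.37
a 0.7 0.0584 a 0.85 0.0586 a 1 0.0587 a 1.08 0.0586 
b 0.7 0.0585 b 0.85 0.0586 b 1 0.0586 b 1.08 0.0581 
c 0.7 0.0584 c 0.85 0.0585 c 1 0.0584 c 1.08 0.0584 
d 0.7 0.0588 d 0.85 0.0586 d 1 0.0587 d 1.08 0.0587 
21.5083
```

View pics/tabs1.png

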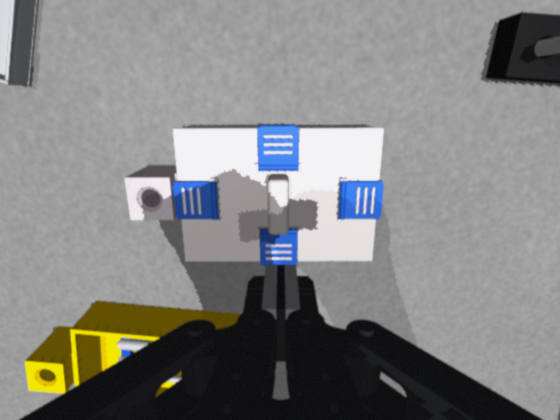

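All four tabs are flat: the pad faces read 58.4–58.8 mm along their whole length, and the presses all stopped at the same height. Next are views of the rack and the well, using one shared tool orientation.

```bash
python3 - <<'E'
from h import *
command_gripper(0.04)
for a in (np.pi/2,-np.pi/2):
    for p in ([.652,.037,.25],[.652,.037,.095],[.45,.3,.25],[.45,.3,.095]):
        q=inverse_kinematics(p,down(.3195+a)); print(a,None if q is None else np.round(q,2))
E
```

```text
1.5707963267948966 [-0.61  0.51  0.72  1.63 -0.36  1.14 -2.63]
1.5707963267948966 [-0.48  0.65  0.53  1.75 -0.42  0.85 -2.59]
1.5707963267948966 [ 0.2   0.5  -1.17  1.82  0.51  1.16  2.33]
1.5707963267948966 [ 0.16  0.8  -1.18  1.95  0.88  1.03  2.03]
-1.5707963267948966 [ 0.39  0.55 -0.75  1.57  0.39  1.19 -0.12]
-1.5707963267948966 [ 0.36  0.71 -0.71  1.7   0.55  0.94 -0.24]
-1.5707963267948966 [ 0.03  0.38 -0.88  1.82  0.33  1.09 -0.66]
-1.5707963267948966 [-0.08  0.58 -0.78  1.97  0.56  0.82 -0.85]
```

```bash
python3 - <<'E'
from h import *
R=down(.3195-np.pi/2)
movep([.4502,.2995,.215],R); s,im,d=snap("wrist","well1"); print(s["time_s"],proj("wrist",[.4502,.2995,.055],s))
movep([.652,.037,.275],R); s,im,d=snap("wrist","rod1"); print(s["time_s"],s["position"],proj("wrist",[.652,.037,.115],s))
E
```

```text
23.1417 [[279.88072662 197.00023196]]
24.4667 [0.65110048 0.03930038 0.27501766] [[280.16822138 200.81991157]]
```

View pics/well1.png

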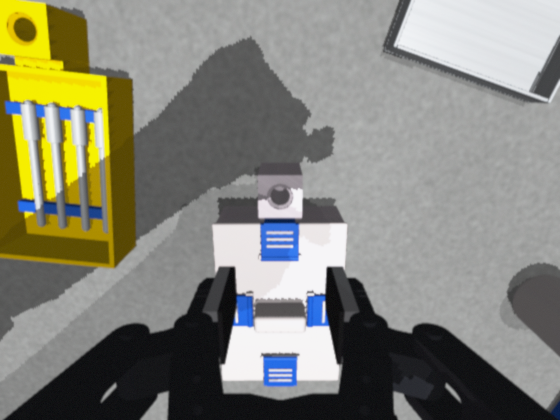

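View pics/rod1.png

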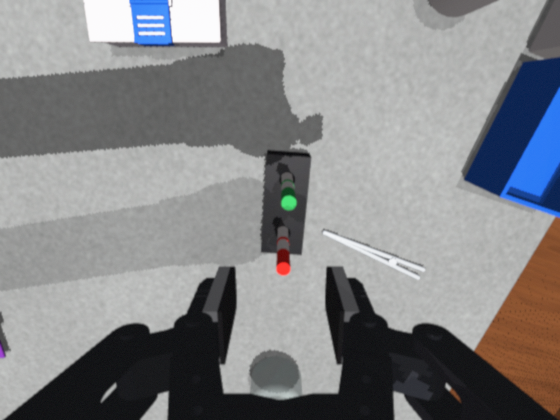

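In the well view the mouth is at (280,196), and I predicted (280,197). In the rod view the green rod top is at (289,202) and the red one at (283,268). The green one is the target; I'll confirm it in a crop and locate its top disc.

```bash
python3 - <<'E'
from h import *
s,im,d=load("rod1"); C=cloud("wrist",d,s)
hsv=cv2.cvtColor(im,cv2.COLOR_RGB2HSV)
def blob(m):
    n,l,st,ce=cv2.connectedComponentsWithStats(m.astype(np.uint8)); i=1+np.argmax(st[1:,4]); return ce[i],st[i]
for nm,m in (("green",(hsv[...,0]>40)&(hsv[...,0]<80)&(hsv[...,1]>120)&(hsv[...,2]>150)),("red",((hsv[...,0]<10)|(hsv[...,0]>170))&(hsv[...,1]>150)&(hsv[...,2]>170))):
    ce,st=blob(m); z=np.median(C[...,2][m]); print(nm,ce,st,z,ray("wrist",ce,.115,s))
k=(abs(C[...,2]-.115)<.004)&(np.hypot(C[...,0]-.652,C[...,1]-.037)<.02); v,u=np.nonzero(k)
print(k.sum(),u.mean(),v.mean(),ray("wrist",[(u.mean(),v.mean())],.115,s))
cv2.imwrite("pics/rodc.png",cv2.resize(im[130:290,220:350,::-1],None,fx=3.5,fy=3.5,interpolation=cv2.INTER_CUBIC))
s,im,d=load("well1"); C=cloud("wrist",d,s)
g=cv2.cvtColor(im,cv2.COLOR_RGB2GRAY); cr=im[150:240,235:325]; cv2.imwrite("pics/wellc.png",cv2.resize(cr[:,:,::-1],None,fx=6,fy=6,interpolation=cv2.INTER_CUBIC))
# block top rect
m=(C[...,2]>.0515)&(C[...,2]<.0585)&(np.hypot(C[...,0]-.4502,C[...,1]-.2995)<.03)
e=np.array([-np.sin(.3195),np.cos(.3195)]); m&=((C[...,:2]-[.4502,.2995])@e>-.0175)
c=rectfit(C,m,None); P=ray("wrist",c,.055,s)[:,:2]; print(cv2.minAreaRect((P*1000).astype(np.float32)))
for t in (60,80,100):
    b=np.zeros_like(g); b[180:212,265:296]=(g[180:212,265:296]<t); ce,st=blob(b); print(t,ce,st,ray("wrist",ce,.052,s))
cc=cv2.HoughCircles(cv2.resize(g[150:240,235:325],None,fx=6,fy=6,interpolation=cv2.INTER_CUBIC),cv2.HOUGH_GRADIENT,1.5,300,param1=80,param2=20,minRadius=45,maxRadius=95)
print(cc, None if cc is None else ray("wrist",cc[0,0,:2]/6+[235,150]-.42,.055,s))
E
```

```text
green [288.38068182 202.35227273] [281 195  16  15 176] 0.11476705570188159 [[0.65875962 0.03788351 0.115     ]]
red [282.95714286 267.97857143] [277 262  13  13 140] 0.11485339069320724 [[ 0.67351787 -0.0198234   0.115     ]]
190 288.33684210526314 202.42105263157896 [[0.65874466 0.03781684 0.115     ]]
((449.9500732421875, 299.94158935546875), (35.87859344482422, 35.3246955871582), 18.168434143066406)Traceback (most recent call last):
  File "<stdin>", line 18, in <module>
  File "<stdin>", line 5, in blob
    return _wrapfunc(a, 'argmax', axis=axis, out=out, **kwds)
    return bound(*args, **kwds)
ValueError: attempt to get argmax of an empty sequence
```

View pics/rodc.png

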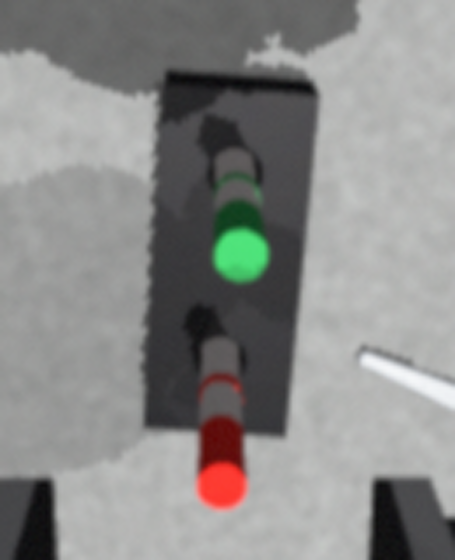

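View pics/wellc.png

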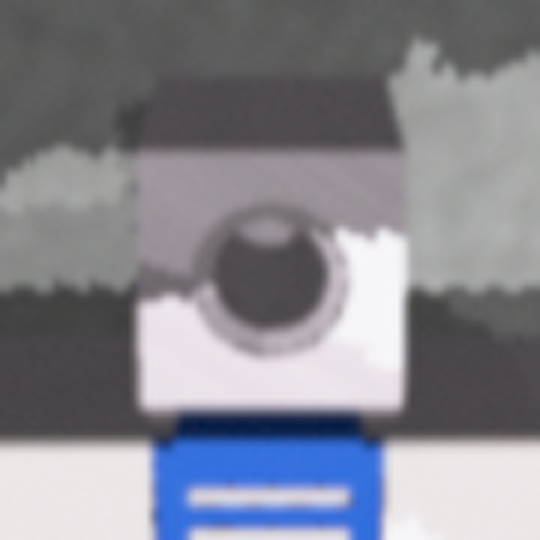

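The enlarged crop confirms it: the green-topped rod is in the rack's +y hole, and the red one is the nearer, lower one. The well centre agrees between the block fit and the prediction, at about (0.4501, 0.2997). I'll pick the green rod.

```bash
python3 - <<'E'
from h import *
R=down(.3195-np.pi/2); p=np.array([.6588,.0378])
movep([*p,.17],R); move_l([*p,.095],feed=.12); s=sense(); print(s["position"],s["wrist_force"].round(2))
command_gripper(0,30); s=sense(); print(s["finger_gap"],s["position"],s["wrist_force"].round(2))
move_l([*p,.22],feed=.12); s,im,d=snap("wrist","rod2"); print(s["finger_gap"],s["time_s"],s["position"])
im2,_=camera("side"); cv2.imwrite("pics/rod2s.png",cv2.resize(im2[60:260,130:330,::-1],None,fx=3,fy=3))
hsv=cv2.cvtColor(im,cv2.COLOR_RGB2HSV); m=(hsv[...,0]>40)&(hsv[...,0]<85)&(hsv[...,1]>100)
v,u=np.nonzero(m); print(len(u),u.mean(),v.mean(),u.min(),u.max(),v.min(),v.max())
E
```

```text
[0.65947796 0.03814435 0.09594268] [ 0.59 -0.91 -0.29]
0.01069823572122093 [0.65942939 0.03798078 0.09597998] [0.68 1.05 4.  ]
0.010873331756330217 27.3417 [0.65828296 0.03756973 0.21893344]
2426 280.38375927452597 320.9715581203627 262 299 254 359
```

View pics/rod2.png

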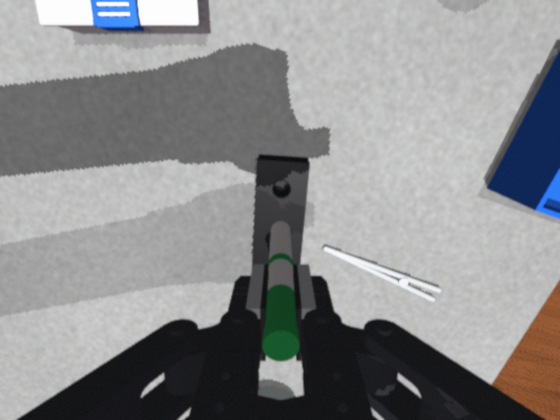

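View pics/rod2s.png

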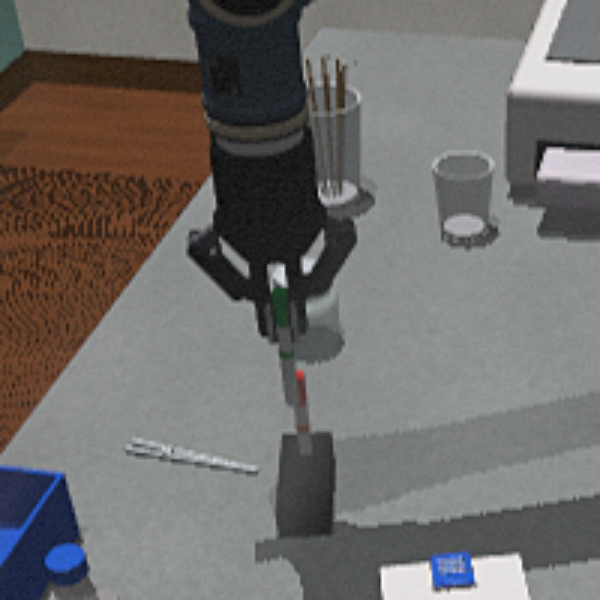

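The rod is held. Its top is at about (281,345) and its foot at about (281,227) in the wrist view. I'll check the foot and top against a vertical rod on the tool axis.

```bash
python3 - <<'E'
from h import *
s,im,d=load("rod2"); C=cloud("wrist",d,s); p=s["position"]; R=s["tcp_rot"]
print(R[:,0].round(4))
for h in (.020,-.090): print(proj("wrist",p+[0,0,h],s))
q=(C-p)@R
for x0,x1 in ((-.018,-.005),(.03,.045),(.045,.06),(.06,.075),(.075,.088)):
    m=(q[...,0]>x0)&(q[...,0]<x1)&(abs(q[...,2])<.0075)&(abs(q[...,1])<.015)
    if m.sum()>5: print(x0,m.sum(),"yfront",np.percentile(q[...,1][m],[50,85,95]).round(4),"z",q[...,2][m].mean().round(4), (q[...,2][m].max()-q[...,2][m].min()).round(4))
m=(abs(q[...,2])<.012)&(abs(q[...,1])<.02)&(q[...,0]>.03)&(q[...,0]<.11); print("foot depth x max",np.percentile(q[...,0][m],[50,95,99]))
E
```

```text
[-1.9e-03 -2.0e-04 -1.0e+00]
[[279.94148102 348.500512  ]]
[[280.2476611  228.76112854]]
-0.018 1436 yfront [0.005  0.0069 0.0097] z 0.0 0.015
0.03 323 yfront [0.005  0.0057 0.006 ] z 0.0001 0.0118
0.045 253 yfront [0.0048 0.0055 0.0058] z 0.0001 0.0118
0.06 204 yfront [0.0048 0.0055 0.0057] z 0.0 0.0118
0.075 138 yfront [0.0049 0.0055 0.0058] z 0.0 0.0115
foot depth x max [0.05279334 0.08363793 0.08748141]
```

```bash
python3 - <<'E'
from h import *
R=down(.3195-np.pi/2); p=np.array([.4501,.2997])
movep([*p,.22],R); s=sense(); print(s["position"])
move_l([*p,.153],feed=.12); sleep(.2); s,im,d=snap("wrist","ins1"); print(s["position"],s["wrist_force"].round(2),proj("wrist",[[.4501,.2997,.055]],s))
cv2.imwrite("pics/ins1c.png",cv2.resize(im[120:400,170:390,::-1],None,fx=2.1,fy=2.1))
E
```

```text
[0.45155269 0.29857259 0.21985231]
[0.45053977 0.30003768 0.15383368] [-0.09 -1.19  0.16] [[278.91992168 224.11791394]]
```

View pics/ins1c.png

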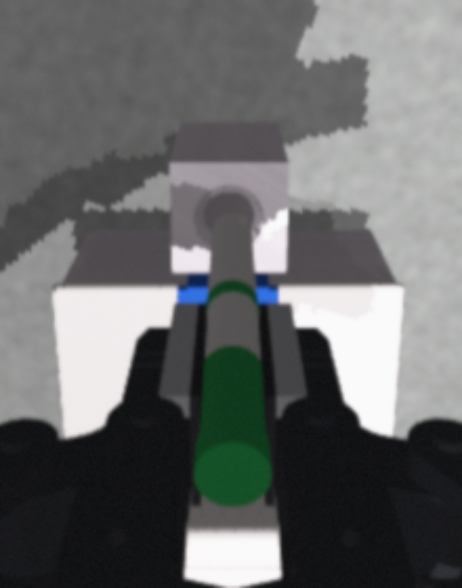

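The rod's foot hangs over the well mouth, centred left to right at about (231,210) in the crop. Inserting.

```bash
python3 - <<'E'
from h import *
p=np.array([.4501,.2997])
r=move_l([*p,.090],feed=.05,until_force=8); s=sense(); print(r,s["position"],s["wrist_force"].round(2),s["time_s"],s["finger_gap"])
E
```

```text
True [0.44991768 0.29970976 0.09589948] [-0.15  0.01  5.82] 30.7083 0.010857004914129904
```

It bottomed at z = 0.0959, the same TCP height as when gripped in the rack, and that floor is at the same level. I'll release and verify.

```bash
python3 - <<'E'
from h import *
command_gripper(0.04); p=sense()["position"]; move_l([p[0],p[1],.25],feed=.15)
R=down(.3195-np.pi/2); y=.3195; ey=np.array([-np.sin(y),np.cos(y)]); ex=np.array([np.cos(y),np.sin(y)])
s,im,d=snap("wrist","fin1"); C=cloud("wrist",d,s)
k=(hsv:=cv2.cvtColor(im,cv2.COLOR_RGB2HSV)); m=(k[...,0]>40)&(k[...,0]<85)&(k[...,1]>100)&(C[...,2]>.10); print("rod top z",np.median(C[...,2][m]),m.sum())
movep([.4832,.2,.28],down(y+np.pi)); s,im,d=snap("wrist","fin2"); C=cloud("wrist",d,s); c0=np.array([.4832,.1998])
q=np.stack([(C[...,:2]-c0)@ex,(C[...,:2]-c0)@ey],-1)
for nm,x,yy in (("a",.048,0),("b",0,.073),("c",-.048,0),("d",0,-.073)):
  print(nm,[np.median(C[...,2][(abs(q[...,0]-x*t)<.003)&(abs(q[...,1]-yy*t)<.003)]).round(4) for t in (.75,1,1.08)])
for sx in (1,-1):
  for sy in (1,-1): print(sx,sy,np.median(C[...,2][(abs(q[...,0]*sx-.042)<.008)&(abs(q[...,1]*sy-.06)<.01)]).round(4))
im2,_=camera("side"); cv2.imwrite("pics/fins.png",im2[:,:,::-1]); print(sense()["time_s"],sense()["wrist_force"])
cv2.imwrite("pics/finsc.png",cv2.resize(im2[200:360,200:340,::-1],None,fx=3.5,fy=3.5))
E
```

```text
rod top z 0.11453408907533277 254
a [np.float64(0.0588), np.float64(0.0585), np.float64(0.0584)]
b [np.float64(0.0586), np.float64(0.0586), np.float64(0.0585)]
c [np.float64(0.0582), np.float64(0.0582), np.float64(0.0585)]
d [np.float64(0.0591), np.float64(0.0587), np.float64(0.0588)]
1 1 0.0535
1 -1 0.0536
-1 1 0.0534
-1 -1 0.0536
33.5417 [0.55190748 0.725731   0.19342805]
```

View pics/fin2.png

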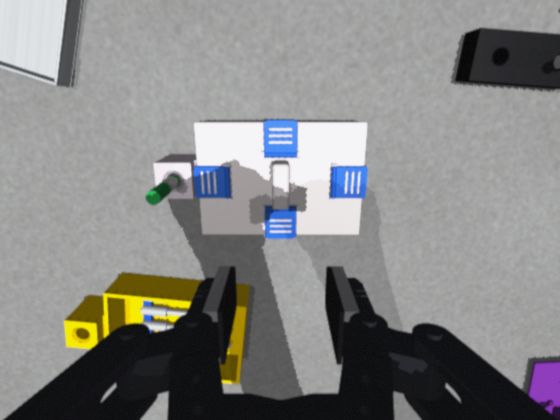

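View pics/fins.png

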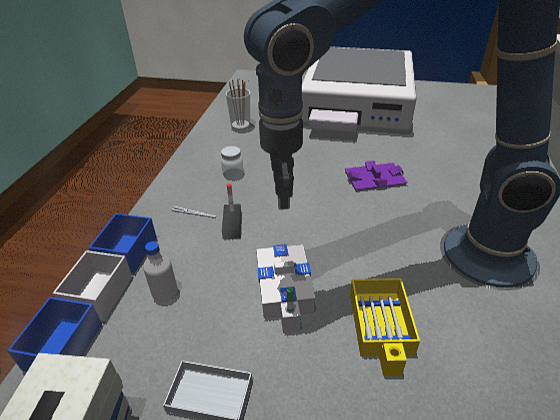

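View pics/finsc.png

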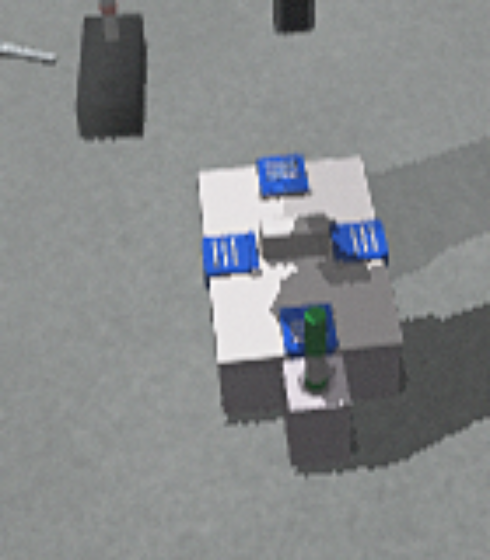

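The lid is home and the tabs are flat. The green rod stands in the well with its top at 114.5 mm, where bottomed would be 115 mm. The red rod is still in the rack at (229,190), everything else is unmoved and the gripper is clear. Handing in.

```bash
python3 -c "
from rig import *
finish_job()"
```

```text
the job is handed in; nothing more can be done
```

The cassette is ready and the job was handed in at about 33.5 s of robot time, well under the 66 s limit. I set the white lid home on the grey cassette, pressed tabs a, b, c and d flat in that order, then dropped the green rod into the well and let go of it.

My last checks, all by wrist camera depth, which reads about 0.5 mm low:
- **Lid:** all four plate corners read 53.4–53.6 mm, where home is 54 mm.
- **Tabs:** all four read 58.2–59.1 mm along their length, where flat is 59 mm.
- **Green rod:** it stopped at the expected height when lowered, and after release its top read 114.5 mm, where bottomed out is 115 mm.
- **Everything else:** the final side view shows the red rod still in the rack and the other objects, including the purple and yellow look-alikes, apparently unmoved.

No check failed or disagreed. I only saw the rod's depth band in views too coarse to read against the well mouth, so the bottoming check rests on those two heights.

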